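Roll the press roller across a glued pattern sheet

TASK

Press down the freshly glued pattern sheet on the plywood board: with the fingertips on top of the metal roller, roll it across the sheet without sliding it, and let it stop lying squarely along the middle of the cardboard strip at the sheet's far edge, to weigh that edge down. Always touch the roller on its upper half only, never grip it or lift it off the board, and leave the brass weights and everything else on the bench alone.

Things in the scene. Friction and masses are not known exactly. Their poses are not given: they have to be found in the camera images.
- roller: Plain aluminium cylinder, 50 mm diameter, 140 mm long, about 0.6 kg, lying on the board across the direction of travel, 115 to 165 mm before the strip's centre. Origin on its axis at mid-length; its y axis runs along the cylinder, x and z turn as it rolls. Rolled from above without slip it travels half as far as the fingertip; released from a slow roll (under 0.05 m/s) it stops in a few mm.
- band_mid (a point): Centre of the cardboard strip at the glued sheet's far edge, level with the board's top face (18 mm above the table). Strip 30 mm wide along the travel, 120 mm long across. x points along the roller's travel, y along the strip, z up. The white paper (two printed outlines) reaches back to 113 mm before this point. Sheet and strip are stuck flat, under 1 mm thick.
- board: Fixed plywood pressing board, 400 mm (x, the direction of travel) by 250 mm (y), 18 mm thick; origin at the centre of its underside, on the table.
- weight_a: small brass weight with a knob, 28 mm diameter, 38 mm high, standing on the board beside the roller's path, about 105 mm from its centre line; origin at the centre of its underside; leave alone
- weight_b: the same kind of brass weight, on the other side of the path; leave alone
- tin: round flat tin with a lid, 72 mm diameter, 45 mm high, on the table; origin at the centre of its underside; leave alone
- spool: empty wooden spool, 40 mm diameter, 50 mm high, on the table; origin at the centre of its underside; leave alone
- hammer: hammer lying on the table, about 300 mm long; leave alone
- awl: awl with a wooden handle, 150 mm long, lying on the table; leave alone
- tape: roll of tape lying flat, 100 mm diameter, 24 mm high; origin at the centre of its underside; leave alone
- dye: amber bottle with cap, 68 mm diameter, 120 mm high, standing on the table; origin at the centre of its underside; leave alone
Things that resemble listed ones, but are neither listed nor needed, are in the scene too. Leave any purple or turquoise look-alike of the roller alone.

How it is judged:
By the outcome, as a careful person would: the job done as asked, in the order asked, and still so for the second after the job is handed in, with the robot touching nothing.
It also fails if it takes over 58 s, if anything falls off the work surface, if the arm or the gripper's body presses on something with over 40 N, if the wrist force passes 120 N, or if a joint passes its speed limit or range.

ROBOT

A 6-joint arm with a two-finger parallel gripper is mounted at the origin on the work surface. World frame = base frame: x ahead of the robot, y to its left, z up, the work surface at z = 0. Lengths are in m, angles in rad, forces in N, time in s.
With the tool pointing down it reaches from about 0.375 to 0.9 m from the base axis. Payload 3.1 kg.
Tool frame: the origin (TCP) lies midway between the tips of the shut fingers; the grasp point (between the pads) lies 19 mm behind it; z points along the fingers, y is the direction in which the jaws open and shut (so a half turn about z gives the same grasp; the last joint's range is limited). The gripper opens to 85 mm and grips with 20 to 120 N. Pads are 22 mm wide; open, the fingers measure 114 mm over their backs; the gripper's body (76 mm by 85 mm) begins 54 mm behind the grasp point. The pads swing forward as they close: fully open they stand 13 mm farther back than shut.
Start: joints at [-1.413, 0.527, 1.433, -0, 1.181, -0.178], TCP at [0.207, -0.59, 0.231] pointing down, gripper open.
Joint ranges: [-3.08, 3.08], [-0.75, 2.2], [0.22, 2.44], [-1.43, 4.57], [0, 2.65], [-2.85, 2.85]. Speed limits (rad/s): [2.79, 2.79, 3.14, 3.14, 3.14, 3.14].

INTERFACE

Orientations are given as a unit quaternion [x, y, z, w].
In Python, from station import manip gives the robot as it stands.
- The arm moves only by the tool servo_tool, never from a script. Its argument "increments" is a list of rows, each an object with "hand": the closure, from 0 (fully open) to 1 (shut); "travel": the shift along the tool's x, y, z in mm, a list of three; "yaw": the turn about the tool's z in degrees. A call has 1 to 20 rows; each row shifts and turns the commanded pose from where the row before left it, along the tool's axes as they then stand; what a row does not reach is not made up. A row lasts 1/10 s, in which the tool goes at most 50 mm and 8.59 degrees, less where a joint would pass 70% of its speed; a pose out of reach is approached as far as the arm can. A call with a gripper value outside its range is refused whole. The fingers move at their own pace and stop on an object; "newtons" is the grip in N (left out, the last holds). Time passes only in rows, so rows that do not move let the fingers close. It gives the time, the measured TCP pose, the force and the opening at its end, in the units of the state.
- manip.sense(): the state, without advancing time (a new reading comes with each control period).
- manip.snapshot(name): name is "side" or "top"; returns a dict with "pixels" (480x640x3 uint8, blue, green, red), "fx", "fy", "cx", "cy" (pixels), "R" (3x3) and "t" (3): a world point X has camera coordinates R X + t. Camera axes: x right, y down, z forward; pixel columns grow to the right and rows downward; lengths in m; the calibration is good to about 2 mm. A picture is of the moment at which its call begins. There is no depth.
- manip.sign_off(): hands the job in, once; it reports no verdict.
The state is a dict: "t": time; "q": joint angles; "qd": joint speeds; "tau": joint torques, N m; "tcp_pos": TCP position; "tool_rot": TCP orientation; "force": force on the tool from outside, world axes, zero at the start; "ft_torque": the same for the moment, N m; "finger_gap": opening from 0.0 (shut) to 1.0 (fully open).
Only numpy, scipy, OpenCV 4.12 (cv2) and the standard library are available. Lean on these libraries where they do the work, as an engineer would, in place of code of your own. Each camera call takes 0.05 s, during which the arm holds its last target.

## Working session

There is one attempt and no reset: what is moved stays moved. The work goes in short steps, Python scripts to look and compute and a tool call to move; the robot and the scene stay as the last step left them, time stands still between calls to the robot, and variables do not carry over. Pictures are saved under pics/ and viewed, and the job is handed in when it is done.

Besides the shell and the picture viewer there is one more tool, called after "Call:" as name(argument=value, ...), one argument or row to a line, values as JSON. servo_tool: Moves the arm, as the interface text tells. Its arguments: {"type":"object","properties":{"increments":{"type":"array","items":{"type":"object","properties":{"hand":{"type":"number"},"travel":{"type":"array","items":{"type":"number"}},"yaw":{"type":"number"}}}},"newtons":{"type":"number"}},"required":["increments"]}

```bash
mkdir -p pics; python3 - <<'E'
from station import manip
import cv2,json,numpy as np
print(manip.sense())
for n in("top","side"):
    s=manip.snapshot(n); cv2.imwrite(f"pics/{n}0.png",s["pixels"])
    c={k:np.array(s[k]).tolist() for k in("fx","fy","cx","cy","R","t")}
    json.dump(c,open(f"{n}.json","w")); print(n,c)
E
```

```text
{'t': 0.0, 'q': array([-1.41249055e+00,  5.28456642e-01,  1.43388751e+00, -1.51802338e-05,
        1.18141804e+00, -1.78486877e-01]), 'qd': array([1.51391513e-03, 1.72018663e-04, 1.05371142e-03, 9.81449996e-05,
       3.19801134e-04, 9.51274662e-04]), 'tau': array([-5.41514983e-04, -4.42352057e+01, -1.78025454e+01, -4.41952570e-04,
        8.54894315e-03, -2.77473511e-06]), 'tcp_pos': array([ 0.20645574, -0.58915989,  0.23034418]), 'tool_rot': array([ 9.85853748e-01,  1.67604326e-01,  3.92728191e-06, -1.08478708e-03]), 'force': array([-0.73969978,  0.59316831,  0.16869287]), 'ft_torque': array([0.00936195, 0.01648757, 0.00114306]), 'finger_gap': 1.002313924438724}
top {'fx': 551.0247882530867, 'fy': 551.0247882530867, 'cx': 324.160440382618, 'cy': 243.76505084919822, 'R': [[0.023162535557517815, -0.9997285981640511, -0.002495387642831442], [-0.9852145887728262, -0.022402296617384722, -0.16985391127512509], [0.1697519101976119, 0.006392739569854505, -0.9854660937165999]], 't': [-0.017018752285475034, 0.547678162452857, 1.2059450909459561]}
side {'fx': 515.0127146457926, 'fy': 515.0127146457926, 'cx': 316.78836454212944, 'cy': 242.63938312923634, 'R': [[0.9929356313010914, -0.11720627337415238, 0.01848030233645727], [-0.05656508021688934, -0.6044895992687364, -0.7946022376484853], [0.10430351764327167, 0.7879435346886641, -0.606849044120178]], 't': [-0.5566770215427145, 0.0628526331626841, 1.0790982182970366]}
```

View pics/top0.png

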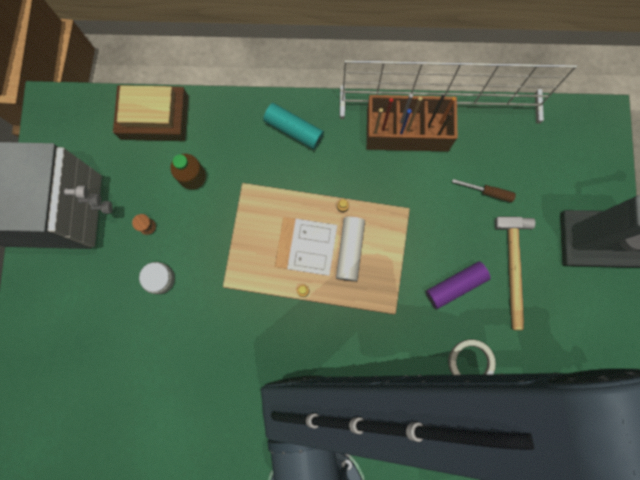

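View pics/side0.png

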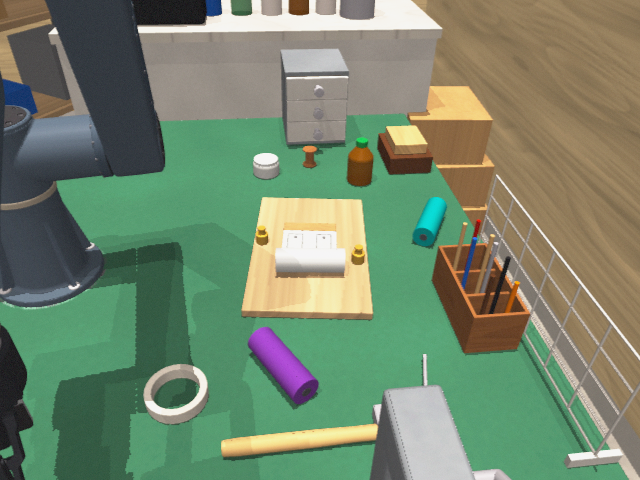

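```bash
python3 - <<'E'
import cv2
a=cv2.imread("pics/top0.png")[175:325,215:415]; cv2.imwrite("pics/t0z.png",cv2.resize(a,None,fx=4,fy=4,interpolation=cv2.INTER_CUBIC))
a=cv2.imread("pics/side0.png")[190:325,235:385]; cv2.imwrite("pics/s0z.png",cv2.resize(a,None,fx=4,fy=4,interpolation=cv2.INTER_CUBIC))
E
```

```text
(no output)
```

View pics/t0z.png

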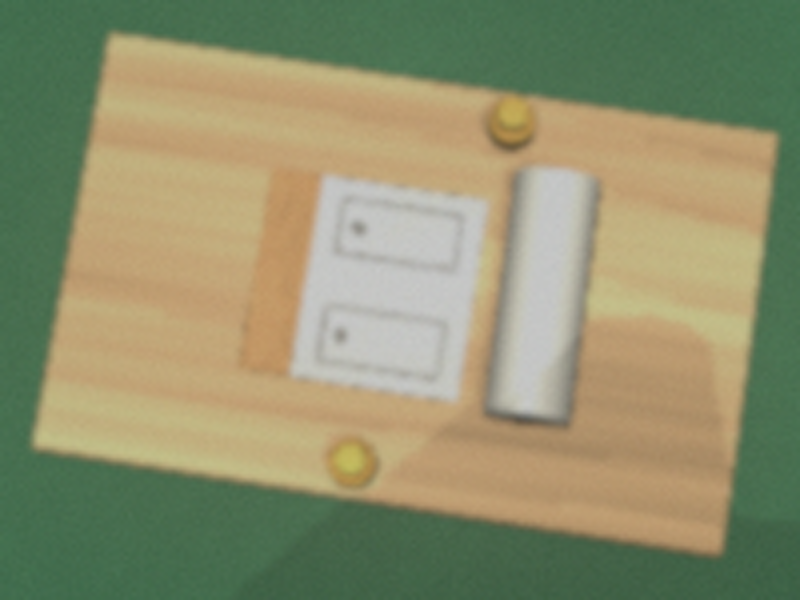

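View pics/s0z.png

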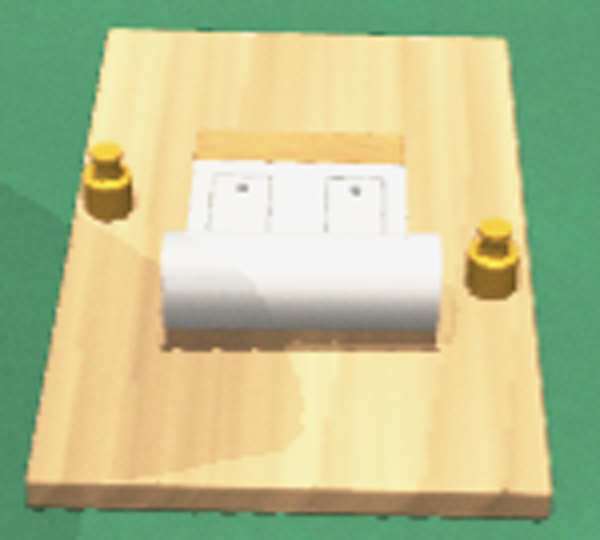

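```bash
cat >h.py <<'E'
import json,numpy as np,cv2
from scipy.optimize import least_squares
C={n:{k:np.array(v) for k,v in json.load(open(n+".json")).items()} for n in("top","side")}
OFF={"top":(215,175),"side":(235,190)}
def unz(n,p): return (np.array(p,float)+.5)/4-.5+np.array(OFF[n])
def proj(n,X):
    c=C[n]; X=np.atleast_2d(X)@c["R"].T+c["t"]
    return np.c_[c["fx"]*X[:,0]/X[:,2]+c["cx"],c["fy"]*X[:,1]/X[:,2]+c["cy"]]
def ray(n,p,z):
    c=C[n];p=np.atleast_2d(p)
    d=np.c_[(p[:,0]-c["cx"])/c["fx"],(p[:,1]-c["cy"])/c["fy"],np.ones(len(p))]@c["R"]
    o=-c["R"].T@c["t"]; return o+d*((z-o[2])/d[:,2])[:,None]
def hull(n,x,y,a,z=.043,r=.025,h=.07):
    t=np.linspace(0,2*np.pi,72); ax=np.array([-np.sin(a),np.cos(a),0]); u=np.array([np.cos(a),np.sin(a),0])
    P=np.vstack([np.array([x,y,z])+s*h*ax+r*(np.cos(t)[:,None]*u+np.sin(t)[:,None]*[0,0,1]) for s in(-1,1)])
    return cv2.convexHull(proj(n,P).astype(np.float32))
def fit(pts,x0):
    def f(v):
        return [cv2.pointPolygonTest(hull(n,*v),(float(p[0]),float(p[1])),True) for n in pts for p in pts[n]]
    return least_squares(f,x0,diff_step=1e-4,x_scale=[.01,.01,.05])
E
python3 - <<'E'
from h import *
for n,names in(("top",dict(strip=[(268,170),(322,175),(290,377),(240,368)],paper=[(322,175),(487,197),(460,400),(290,377)],board=[(110,32),(778,132),(722,554),(33,448)])),
 ("side",dict(strip=[(197,131),(404,136),(405,165),(192,160)],board=[(110,29),(506,38),(550,492),(28,486)]))):
    for k,v in names.items():
        P=ray(n,unz(n,v),.018); m=P.mean(0)
        print(n,k,np.round(m[:2],4),"sides",np.round([np.linalg.norm(P[i]-P[(i+1)%4]) for i in range(4)],4),
        "angs",np.round([np.degrees(np.arctan2(*(P[(i+1)%4]-P[i])[[1,0]])) for i in range(4)],1))
T=[(517,168),(558,170),(598,177),(593,230),(585,290),(576,360),(568,422),(530,420),(488,413),(494,360),(502,290),(509,230)]
S=[(164,233),(220,235),(300,234),(380,234),(437,235),(441,280),(436,328),(380,329),(300,329),(220,330),(166,328),(162,280)]
T=[unz("top",p) for p in T];S=[unz("side",p) for p in S]
g=ray("top",[[350,248]],.043)[0]
for p in(dict(top=T),dict(side=S),dict(top=T,side=S)):
    r=fit(p,[g[0],g[1],np.pi/2-.1]); print(r.x[:2].round(4),np.degrees(r.x[2]).round(2),np.abs(r.fun).max().round(2))
print(-C["top"]["R"].T@C["top"]["t"])
E
```

```text
top strip [0.5537 0.0878] sides [0.0319 0.1205 0.0294 0.1179] angs [-94.1 173.   81.1  -5.8]
top paper [0.5464 0.0237] sides [0.0976 0.1205 0.099  0.1205] angs [-96.5 173.7  83.6  -7. ]
top board [0.5459 0.0121] sides [0.3992 0.2494 0.3988 0.25  ] angs [-97.5 172.5  82.6  -7.4]
side strip [0.5539 0.0902] sides [0.1215 0.0289 0.1226 0.0291] angs [ -7.6 -97.3 172.4  80.5]
side board [0.546  0.0135] sides [0.2491 0.3995 0.2474 0.4033] angs [ -7.5 -97.7 173.4  82.6]
[ 0.5392 -0.0643] 84.24 0.95
[ 0.5382 -0.062 ] 85.32 0.46
[ 0.5388 -0.0635] 84.62 1.06
[ 0.33526323 -0.01245418  1.28140081]
```

Call:
servo_tool(
  increments=[
    {"hand":0.3,"travel":[15,-12,0],"yaw":0},
    {"hand":0.3,"travel":[31,-24.5,0],"yaw":0},
    {"hand":0.3,"travel":[31,-24.5,0],"yaw":0},
    {"hand":0.3,"travel":[31,-24.5,0],"yaw":0},
    {"hand":0.3,"travel":[31,-24.5,0],"yaw":0},
    {"hand":0.3,"travel":[31,-24.5,0],"yaw":0},
    {"hand":0.3,"travel":[31,-24.5,0],"yaw":0},
    {"hand":0.3,"travel":[31,-24.5,0],"yaw":0},
    {"hand":0.3,"travel":[31,-24.5,0],"yaw":0},
    {"hand":0.3,"travel":[31,-24.5,0],"yaw":0},
    {"hand":0.3,"travel":[31,-24.5,0],"yaw":0},
    {"hand":0.3,"travel":[31,-24.5,0],"yaw":0},
    {"hand":0.3,"travel":[31,-24.5,0],"yaw":0},
    {"hand":0.3,"travel":[31,-24.5,0],"yaw":0},
    {"hand":0.3,"travel":[31,-24.5,0],"yaw":0},
    {"hand":0.3,"travel":[31,-24.5,0],"yaw":0},
    {"hand":0.3,"travel":[7,-7,0],"yaw":0},
  ],
)

```text
t: 1.8
tcp_pos: [0.5399, -0.061, 0.231]
tool_rot: [0.986, 0.169, 0.0, -0.0]
force: [-0.4, 0.2, 0.4]
finger_gap: 0.698
```

Call:
servo_tool(
  increments=[
    {"hand":0.3,"travel":[0,0,10],"yaw":-8},
    {"hand":0.3,"travel":[0,0,10],"yaw":-8},
    {"hand":0.3,"travel":[0,0,10],"yaw":-8},
    {"hand":0.3,"travel":[0,0,10],"yaw":-8},
    {"hand":0.3,"travel":[0,0,10],"yaw":-8},
    {"hand":0.3,"travel":[0,0,10],"yaw":-8},
    {"hand":0.3,"travel":[0,0,10],"yaw":-8},
    {"hand":0.3,"travel":[0,0,10],"yaw":-8},
    {"hand":0.3,"travel":[0,0,0],"yaw":-1.2},
    {"hand":0.3,"travel":[0,0,0],"yaw":0},
    {"hand":0.3,"travel":[0,0,0],"yaw":0},
  ],
)

```text
t: 2.9
tcp_pos: [0.5387, -0.0645, 0.1517]
tool_rot: [0.741, 0.672, 0.0, 0.0]
force: [-0.3, -0.3, 1.4]
finger_gap: 0.7
```

```bash
cat > look.py <<'E'
import sys
from station import manip
import cv2,numpy as np
tag=sys.argv[1]
s=manip.snapshot("side")["pixels"]
cv2.imwrite(f"pics/s{tag}.png",s)
cv2.imwrite(f"pics/s{tag}z.png",cv2.resize(s[190:325,235:385],None,fx=4,fy=4,interpolation=cv2.INTER_CUBIC))
if len(sys.argv)>2:
    s=manip.snapshot("top")["pixels"]; cv2.imwrite(f"pics/t{tag}.png",s)
    cv2.imwrite(f"pics/t{tag}z.png",cv2.resize(s[175:325,215:415],None,fx=4,fy=4,interpolation=cv2.INTER_CUBIC))
st=manip.sense(); q=st["tool_rot"]
print(st["t"],st["tcp_pos"].round(4),"ang",np.degrees(2*np.arctan2(q[1],q[0])).round(2),q.round(4),st["force"].round(2),st["finger_gap"])
E
python3 look.py 1 t
```

```text
3.0 [ 0.5388 -0.0644  0.1519] ang 84.42 [7.407e-01 6.719e-01 3.000e-04 5.000e-04] [0.17 0.03 0.53] 0.703796475227714
```

View pics/s1.png

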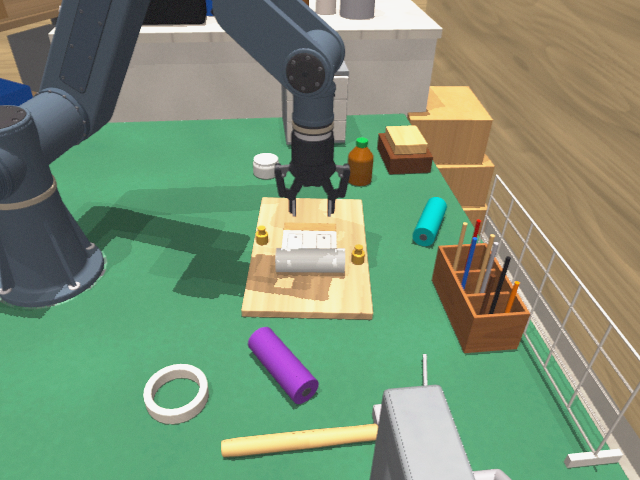

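View pics/t1.png

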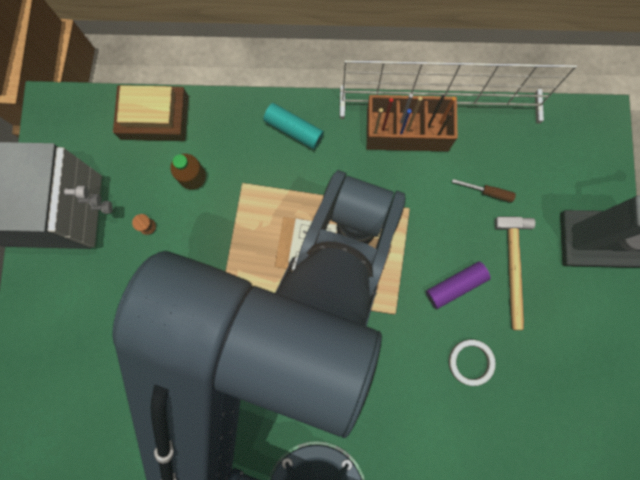

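Call:
servo_tool(
  increments=[
    {"hand":0.3,"travel":[-2,0,15]},
    {"hand":0.3,"travel":[-2,0,20]},
    {"hand":0.3,"travel":[-2,0,20]},
    {"hand":0.3,"travel":[-2,0,15]},
    {"hand":0.3,"travel":[0,0,8]},
    {"hand":0.3,"travel":[0,0,4]},
    {"hand":0.3,"travel":[0,0,1]},
    {"hand":0.3,"travel":[0,0,0]},
  ],
)

```text
schema error: expected keys hand, travel, yaw
```

```bash
python3 look.py 2
```

```text
3.05 [ 0.5387 -0.0643  0.1518] ang 84.45 [7.405e-01 6.720e-01 2.000e-04 4.000e-04] [ 0.33  1.33 -0.2 ] 0.6990883999013282
```

View pics/s2z.png

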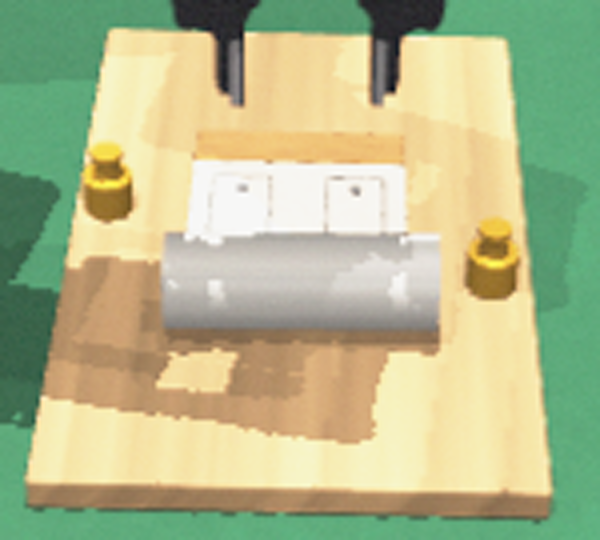

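Call:
servo_tool(
  increments=[
    {"hand":0.3,"travel":[-2,0,15],"yaw":0},
    {"hand":0.3,"travel":[-2,0,20],"yaw":0},
    {"hand":0.3,"travel":[-2,0,20],"yaw":0},
    {"hand":0.3,"travel":[-2,0,15],"yaw":0},
    {"hand":0.3,"travel":[0,0,8],"yaw":0},
    {"hand":0.3,"travel":[0,0,3],"yaw":0},
    {"hand":0.3,"travel":[0,0,0],"yaw":0},
    {"hand":0.3,"travel":[0,0,0],"yaw":0},
  ],
)

```text
t: 3.85
tcp_pos: [0.5383, -0.0722, 0.071]
tool_rot: [0.74, 0.672, 0.0, 0.001]
force: [0.4, 0.0, 0.6]
finger_gap: 0.694
```

```bash
python3 look.py 3
```

```text
3.9 [ 0.5383 -0.0722  0.0711] ang 84.5 [7.402e-01 6.724e-01 4.000e-04 7.000e-04] [0.19 0.74 0.48] 0.6995115448490751
```

View pics/s3z.png

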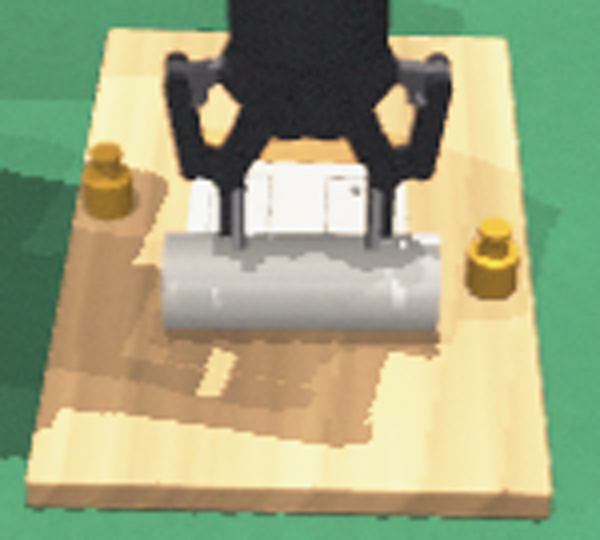

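Call:
servo_tool(
  increments=[
    {"hand":0.3,"travel":[0,0,2],"yaw":0},
    {"hand":0.3,"travel":[0,0,2],"yaw":0},
    {"hand":0.3,"travel":[0,0,1],"yaw":0},
    {"hand":0.3,"travel":[0,0,0],"yaw":0},
  ],
)

```text
t: 4.3
tcp_pos: [0.5376, -0.0721, 0.0652]
tool_rot: [0.74, 0.672, -0.0, -0.0]
force: [-0.6, 0.1, -0.4]
finger_gap: 0.699
```

Call:
servo_tool(
  increments=[
    {"hand":0.3,"travel":[0,0,1],"yaw":0},
    {"hand":0.3,"travel":[0,0,1],"yaw":0},
    {"hand":0.3,"travel":[0,0,0],"yaw":0},
  ],
)

```text
t: 4.6
tcp_pos: [0.5376, -0.0721, 0.0632]
tool_rot: [0.74, 0.672, -0.0, -0.0]
force: [0.5, -0.1, -0.1]
finger_gap: 0.701
```

Call:
servo_tool(
  increments=[
    {"hand":0.3,"travel":[0,0,1],"yaw":0},
    {"hand":0.3,"travel":[0,0,0],"yaw":0},
  ],
)

```text
t: 4.8
tcp_pos: [0.5377, -0.0721, 0.0629]
tool_rot: [0.74, 0.672, 0.0, 0.0]
force: [-0.7, -0.2, 4.9]
finger_gap: 0.703
```

Call:
servo_tool(
  increments=[
    {"hand":0.3,"travel":[0,0,1],"yaw":0},
    {"hand":0.3,"travel":[0,0,0],"yaw":0},
  ],
)

```text
t: 5.0
tcp_pos: [0.5378, -0.0722, 0.0627]
tool_rot: [0.74, 0.672, 0.0, 0.0]
force: [-2.2, 0.5, 10.3]
finger_gap: 0.7
```

Call:
servo_tool(
  increments=[
    {"hand":0.3,"travel":[0,0,1],"yaw":0},
    {"hand":0.3,"travel":[0,0,0],"yaw":0},
  ],
)

```text
t: 5.2
tcp_pos: [0.5378, -0.0723, 0.0626]
tool_rot: [0.74, 0.672, 0.0, 0.001]
force: [-3.8, 0.2, 16.6]
finger_gap: 0.701
```

Call:
servo_tool(
  increments=[
    {"hand":0.3,"travel":[2,0,0],"yaw":0},
    {"hand":0.3,"travel":[4,0,0],"yaw":0},
    {"hand":0.3,"travel":[6,0,0],"yaw":0},
    {"hand":0.3,"travel":[6,0,0],"yaw":0},
    {"hand":0.3,"travel":[6,0,0],"yaw":0},
    {"hand":0.3,"travel":[4,0,0],"yaw":0},
    {"hand":0.3,"travel":[2,0,0],"yaw":0},
    {"hand":0.3,"travel":[0,0,0],"yaw":0},
  ],
)

```text
t: 6.0
tcp_pos: [0.5411, -0.042, 0.0627]
tool_rot: [0.74, 0.673, 0.0, 0.001]
force: [-2.1, 0.5, 17.0]
finger_gap: 0.701
```

```bash
python3 look.py 4
```

```text
6.05 [ 0.5411 -0.0421  0.0627] ang 84.53 [7.401e-01 6.725e-01 4.000e-04 8.000e-04] [-3.32 -0.08 17.16] 0.7011068018397817
```

View pics/s4z.png

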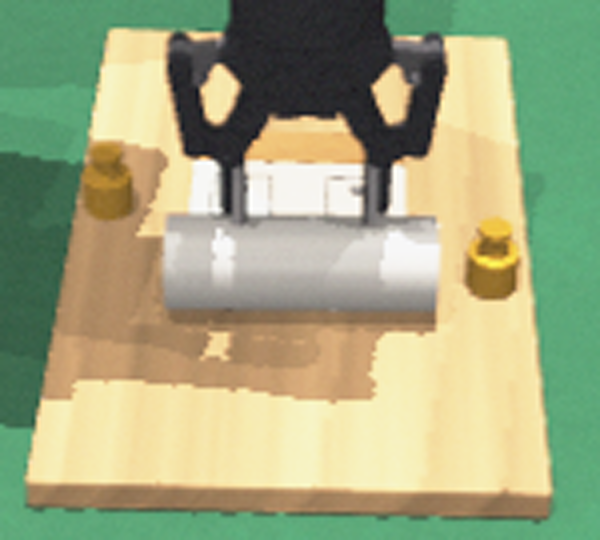

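Call:
servo_tool(
  increments=[
    {"hand":0.3,"travel":[0,0,-7],"yaw":0},
    {"hand":0.3,"travel":[-7,0,0],"yaw":0},
    {"hand":0.3,"travel":[-8,0,0],"yaw":0},
    {"hand":0.3,"travel":[0,0,3],"yaw":0},
    {"hand":0.3,"travel":[0,0,3],"yaw":0},
    {"hand":0.3,"travel":[0,0,1],"yaw":0},
    {"hand":0.3,"travel":[2,0,0],"yaw":0},
    {"hand":0.3,"travel":[4,0,0],"yaw":0},
    {"hand":0.3,"travel":[6,0,0],"yaw":0},
    {"hand":0.3,"travel":[6,0,0],"yaw":0},
    {"hand":0.3,"travel":[6,0,0],"yaw":0},
    {"hand":0.3,"travel":[6,0,0],"yaw":0},
    {"hand":0.3,"travel":[3,0,0],"yaw":0},
    {"hand":0.3,"travel":[1,0,0],"yaw":0},
    {"hand":0.3,"travel":[0,0,0],"yaw":0},
  ],
)

```text
t: 7.55
tcp_pos: [0.5431, -0.0232, 0.0625]
tool_rot: [0.74, 0.672, 0.001, 0.001]
force: [-2.6, 0.7, 20.7]
finger_gap: 0.696
```

```bash
python3 look.py 5
```

```text
7.6 [ 0.5432 -0.0232  0.0625] ang 84.48 [7.403e-01 6.722e-01 7.000e-04 7.000e-04] [-2.23  0.35 18.74] 0.698724909995364
```

View pics/s5z.png

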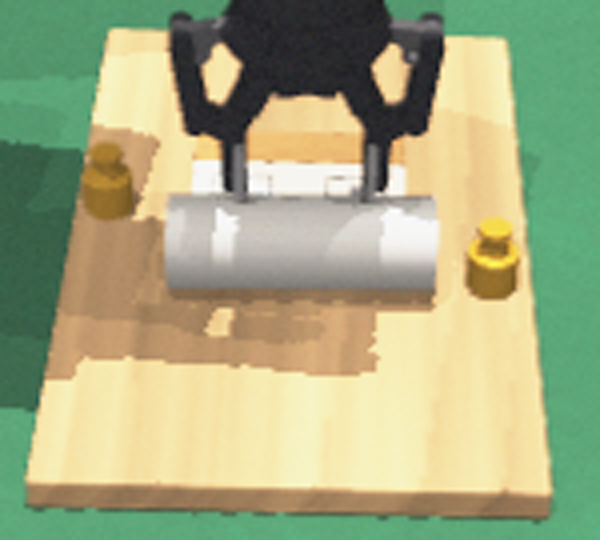

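```bash
cat > fs.py <<'E'
from h import *
import sys
# subpixel edge search along normals of predicted hull on side image
def edges(img,v,rng=3.0,skip=None):
    g=cv2.GaussianBlur(img.astype(np.float32),(0,0),.7)
    H=hull("side",*v)[:,0]; out=[];c=H.mean(0)
    n=len(H)
    for i in range(n):
        a,b=H[i],H[(i+1)%n]; L=np.linalg.norm(b-a)
        if L<8: continue
        d=(b-a)/L; nr=np.array([d[1],-d[0]]); nr*=np.sign(nr@((a+b)/2-c))
        for s in np.arange(4,L-3,1.5):
            p=a+d*s; t=np.arange(-rng,rng+.01,.25)
            q=(p+np.outer(t,nr)).astype(np.float32)
            pr=cv2.remap(g,q[:,0].reshape(1,-1),q[:,1].reshape(1,-1),cv2.INTER_CUBIC)[0]
            gr=np.linalg.norm(np.gradient(pr,axis=0),axis=1)
            k=gr.argmax()
            if 0<k<len(t)-1 and gr[k]>3: out.append(p+t[k]*nr)
    return out
def run(tag,v):
    img=cv2.imread(f"pics/s{tag}.png")
    for rng in(4,2.5,2,1.5):
        E=edges(img,v,rng)
        f=lambda v:[cv2.pointPolygonTest(hull("side",*v),(float(p[0]),float(p[1])),True) for p in E]
        r=least_squares(f,v,diff_step=1e-4,x_scale=[.01,.01,.05],loss="soft_l1",f_scale=.3); v=r.x
    print(tag,v[:2].round(4),np.degrees(v[2]).round(2),len(E),np.median(np.abs(r.fun)).round(2)); return v
if __name__=="__main__":
    for i in range(1,len(sys.argv),2):
        y=float(sys.argv[i+1]); run(sys.argv[i],[.538+(y+.062)*.1,y,np.radians(84.5)])
E
cp pics/side0.png pics/s0.png; python3 fs.py 0 -.062 1 -.062 3 -.062 4 -.047 5 -.03
python3 - <<'E'
from h import *
P=ray("side",unz("side",[(197,131),(404,136),(405,165),(192,160)]),.018)
print(P.round(4))
E
```

```text
0 [ 0.5354 -0.0598] 83.34 47 0.29
1 [ 0.556  -0.0628] 83.5 68 0.27
3 [ 0.555  -0.0649] 80.04 61 0.43
4 [ 0.5322 -0.0512] 75.04 60 0.4
5 [ 0.5358 -0.0269] 84.05 77 0.31
[[0.4958 0.1126 0.018 ]
 [0.6162 0.0965 0.018 ]
 [0.6126 0.0678 0.018 ]
 [0.491  0.0839 0.018 ]]
```

Call:
servo_tool(
  increments=[
    {"hand":0.3,"travel":[0,0,-7],"yaw":0},
    {"hand":0.3,"travel":[-8,0,0],"yaw":0},
    {"hand":0.3,"travel":[-9,0,0],"yaw":0},
    {"hand":0.3,"travel":[0,0,3],"yaw":0},
    {"hand":0.3,"travel":[0,0,3],"yaw":0},
    {"hand":0.3,"travel":[0,0,1],"yaw":0},
    {"hand":0.3,"travel":[2,0,0],"yaw":0},
    {"hand":0.3,"travel":[4,0,0],"yaw":0.2},
    {"hand":0.3,"travel":[6,0,0],"yaw":0.2},
    {"hand":0.3,"travel":[6,0,0],"yaw":0.2},
    {"hand":0.3,"travel":[6,0,0],"yaw":0.2},
    {"hand":0.3,"travel":[6,0,0],"yaw":0.2},
    {"hand":0.3,"travel":[3,0,0],"yaw":0},
    {"hand":0.3,"travel":[1,0,0],"yaw":0},
    {"hand":0.3,"travel":[0,0,0],"yaw":0},
  ],
)

```text
t: 9.1
tcp_pos: [0.5447, -0.0063, 0.0626]
tool_rot: [0.745, 0.667, 0.0, 0.001]
force: [-3.1, 0.7, 21.9]
finger_gap: 0.703
```

Call:
servo_tool(
  increments=[
    {"hand":0.3,"travel":[0,0,-7],"yaw":0},
    {"hand":0.3,"travel":[-8,0,0],"yaw":0},
    {"hand":0.3,"travel":[-9,0,0],"yaw":0},
    {"hand":0.3,"travel":[0,0,3],"yaw":0},
    {"hand":0.3,"travel":[0,0,3],"yaw":0},
    {"hand":0.3,"travel":[0,0,1],"yaw":0},
    {"hand":0.3,"travel":[2,0,0],"yaw":0},
    {"hand":0.3,"travel":[4,0,0],"yaw":0},
    {"hand":0.3,"travel":[6,0,0],"yaw":0},
    {"hand":0.3,"travel":[6,0,0],"yaw":0},
    {"hand":0.3,"travel":[6,0,0],"yaw":0},
    {"hand":0.3,"travel":[6,0,0],"yaw":0},
    {"hand":0.3,"travel":[3,0,0],"yaw":0},
    {"hand":0.3,"travel":[1,0,0],"yaw":0},
    {"hand":0.3,"travel":[0,0,0],"yaw":0},
    {"hand":0.3,"travel":[0,0,-7],"yaw":0},
    {"hand":0.3,"travel":[-8,0,0],"yaw":0},
    {"hand":0.3,"travel":[-9,0,0],"yaw":0},
  ],
)

```text
t: 10.9
tcp_pos: [0.544, -0.0069, 0.0667]
tool_rot: [0.746, 0.666, -0.0, -0.0]
force: [0.3, 0.0, -0.1]
finger_gap: 0.7
```

```bash
python3 look.py 6; python3 -c "
import cv2
a=cv2.imread('pics/s6.png')[205:275,265:355];cv2.imwrite('pics/s6y.png',cv2.resize(a,None,fx=8,fy=8,interpolation=cv2.INTER_CUBIC))
a=cv2.imread('pics/s0.png')[205:275,265:355];cv2.imwrite('pics/s0y.png',cv2.resize(a,None,fx=8,fy=8,interpolation=cv2.INTER_CUBIC))"
```

```text
10.95 [ 0.5439 -0.0083  0.0665] ang 83.46 [ 7.463e-01  6.656e-01 -6.000e-04 -2.000e-04] [-0.07 -0.98  0.48] 0.69900865500616
```

View pics/s6y.png

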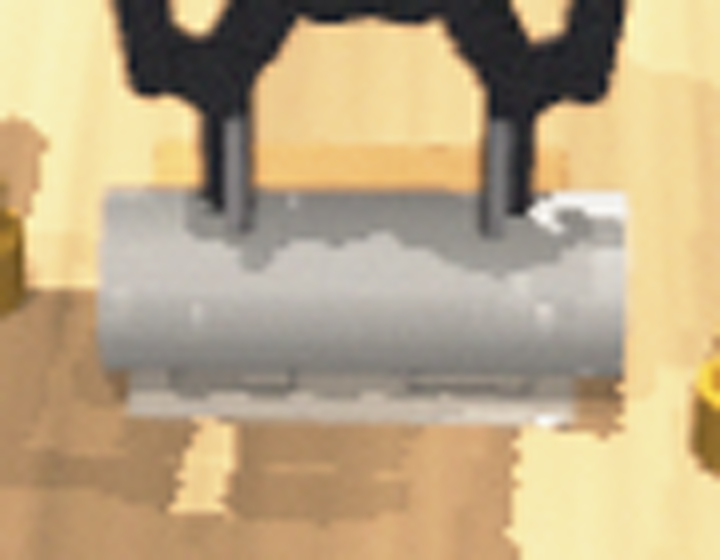

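View pics/s0y.png

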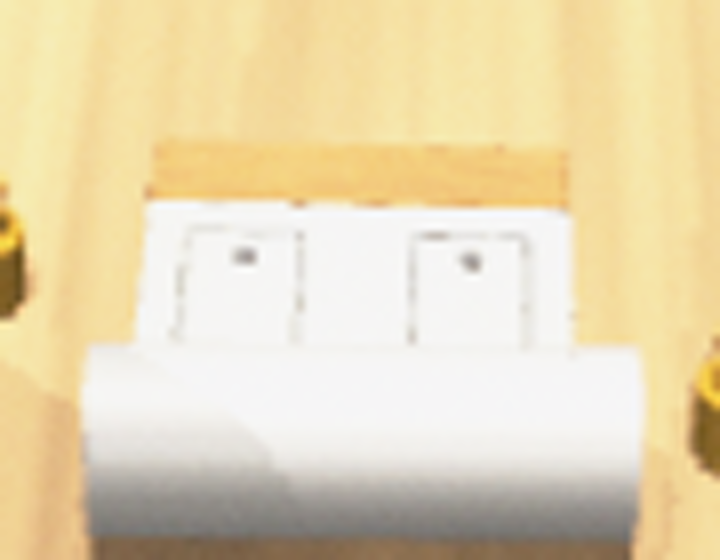

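```bash
cat > fh.py <<'E'
from h import *
def u8(p,o=(265,205)): return (np.array(p,float)+.5)/8-.5+np.array(o)
def go(S,y,n="side",o=(265,205)):
    r=fit({n:[u8(p,o) for p in S]},[.545,y,np.pi/2-.1]); print(r.x[:2].round(4),np.degrees(r.x[2]).round(2),(r.fun).round(2)); return r.x
E
python3 - <<'E'
from fh import *
go([(112,188),(180,188),(290,189),(400,190),(470,190),(540,191),(615,191),(627,240),(626,300),(615,375),(500,373),(400,372),(300,371),(200,369),(115,367),(101,300),(102,240)],.0025)
go([(92,345),(180,345),(300,346),(400,347),(500,347),(630,348),(641,400),(637,480),(630,538),(500,538),(350,537),(200,536),(95,534),(87,480),(83,400)],-.062)
P=ray("side",[u8(p) for p in[(156,143),(566,150),(568,208),(148,199)]],.0185)
print(P.round(4),P.mean(0).round(4))
E
```

```text
[0.546  0.0072] 83.63 [0.35 0.25 0.22 0.19 0.09 0.12 0.01 0.14 0.26 0.05 0.15 0.14 0.13 0.25
 0.38 0.2  0.2 ]
[ 0.5383 -0.0611] 83.76 [ 0.28  0.31  0.29  0.3   0.19  0.16 -0.06  0.4   0.35  0.21  0.18  0.15
  0.29  0.34 -0.27]
[[0.4962 0.1116 0.0185]
 [0.6155 0.0971 0.0185]
 [0.6119 0.0684 0.0185]
 [0.492  0.0839 0.0185]] [0.5539 0.0902 0.0185]
```

Call:
servo_tool(
  increments=[
    {"hand":0.3,"travel":[5,0,0],"yaw":0},
    {"hand":0.3,"travel":[0,0,3],"yaw":0},
    {"hand":0.3,"travel":[0,0,3],"yaw":0},
    {"hand":0.3,"travel":[0,0,0.5],"yaw":0},
    {"hand":0.3,"travel":[2,0,0],"yaw":0},
    {"hand":0.3,"travel":[4,0,0],"yaw":0.2},
    {"hand":0.3,"travel":[6,0,0],"yaw":0.2},
    {"hand":0.3,"travel":[6,0,0],"yaw":0.2},
    {"hand":0.3,"travel":[6,0,0],"yaw":0.2},
    {"hand":0.3,"travel":[6,0,0],"yaw":0.2},
    {"hand":0.3,"travel":[3,0,0],"yaw":0},
    {"hand":0.3,"travel":[1,0,0],"yaw":0},
    {"hand":0.3,"travel":[0,0,0],"yaw":0},
    {"hand":0.3,"travel":[0,0,-6.5],"yaw":0},
    {"hand":0.3,"travel":[-8,0,0],"yaw":0},
    {"hand":0.3,"travel":[-8,0,0],"yaw":0},
  ],
)

```text
t: 12.55
tcp_pos: [0.5468, 0.0161, 0.0671]
tool_rot: [0.752, 0.66, -0.0, 0.0]
force: [0.3, 0.6, -0.5]
finger_gap: 0.702
```

Call:
servo_tool(
  increments=[
    {"hand":0.3,"travel":[0,0,3],"yaw":0},
    {"hand":0.3,"travel":[0,0,3],"yaw":0},
    {"hand":0.3,"travel":[0,0,0.5],"yaw":0},
    {"hand":0.3,"travel":[2,0,0],"yaw":0},
    {"hand":0.3,"travel":[4,0,0],"yaw":0},
    {"hand":0.3,"travel":[6,0,0],"yaw":0},
    {"hand":0.3,"travel":[6,0,0],"yaw":0},
    {"hand":0.3,"travel":[6,0,0],"yaw":0},
    {"hand":0.3,"travel":[6,0,0],"yaw":0},
    {"hand":0.3,"travel":[3,0,0],"yaw":0},
    {"hand":0.3,"travel":[1,0,0],"yaw":0},
    {"hand":0.3,"travel":[0,0,0],"yaw":0},
    {"hand":0.3,"travel":[0,0,-6.5],"yaw":0},
    {"hand":0.3,"travel":[-8,0,0],"yaw":0},
    {"hand":0.3,"travel":[-8,0,0],"yaw":0},
  ],
)

```text
t: 14.05
tcp_pos: [0.5491, 0.0337, 0.0669]
tool_rot: [0.752, 0.659, -0.0, -0.0]
force: [-0.2, -0.0, -0.3]
finger_gap: 0.701
```

```bash
python3 look.py 7; python3 -c "
import cv2
a=cv2.imread('pics/s7.png')[195:265,265:355];cv2.imwrite('pics/s7y.png',cv2.resize(a,None,fx=8,fy=8,interpolation=cv2.INTER_CUBIC))"
```

```text
14.1 [0.5489 0.0324 0.0668] ang 82.45 [ 7.521e-01  6.590e-01 -5.000e-04 -1.000e-04] [-0.41 -0.05  0.04] 0.7001597204012552
```

View pics/s7y.png

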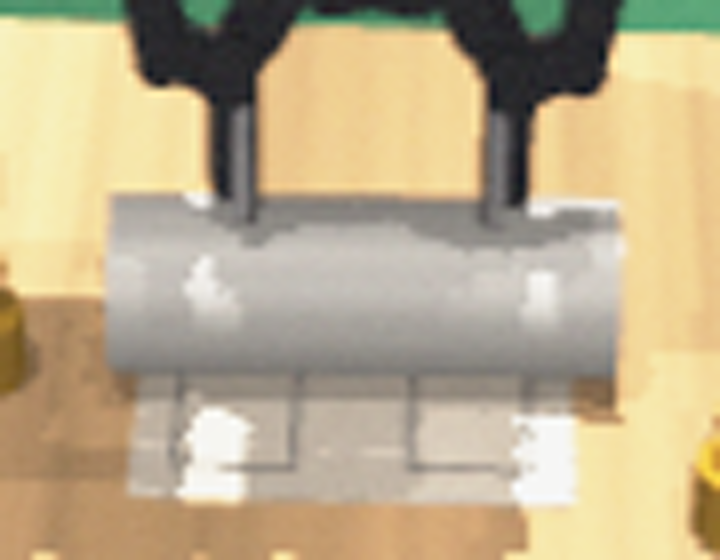

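```bash
python3 - <<'E'
from fh import *
go([(116,195),(180,196),(290,198),(380,199),(450,199),(610,202),(622,250),(619,310),(610,378),(500,377),(400,376),(300,375),(200,374),(115,372),(106,310),(108,240)],.043,o=(265,195))
P=ray("side",[u8(p,(265,195)) for p in[(128,494),(578,503)]],.0185);print(P)
E
```

```text
[0.5495 0.0408] 83.54 [ 0.18  0.2   0.28  0.26  0.15  0.28 -0.05  0.28  0.25  0.21  0.19  0.17
  0.14  0.27  0.07  0.17]
[[ 0.48023182 -0.01389925  0.0185    ]
 [ 0.60021944 -0.02915108  0.0185    ]]
```

Call:
servo_tool(
  increments=[
    {"hand":0.3,"travel":[0,0,3],"yaw":0},
    {"hand":0.3,"travel":[0,0,3],"yaw":0},
    {"hand":0.3,"travel":[0,0,0.5],"yaw":0},
    {"hand":0.3,"travel":[2,0,0],"yaw":0},
    {"hand":0.3,"travel":[4,0,0],"yaw":0.2},
    {"hand":0.3,"travel":[6,0,0],"yaw":0.2},
    {"hand":0.3,"travel":[6,0,0],"yaw":0.2},
    {"hand":0.3,"travel":[6,0,0],"yaw":0.1},
    {"hand":0.3,"travel":[6,0,0],"yaw":0},
    {"hand":0.3,"travel":[3,0,0],"yaw":0},
    {"hand":0.3,"travel":[1,0,0],"yaw":0},
    {"hand":0.3,"travel":[0,0,0],"yaw":0},
    {"hand":0.3,"travel":[0,0,-6.5],"yaw":0},
    {"hand":0.3,"travel":[-8,0,0],"yaw":-0.3},
    {"hand":0.3,"travel":[-8,0,0],"yaw":-0.4},
  ],
)

```text
t: 15.6
tcp_pos: [0.5516, 0.0516, 0.067]
tool_rot: [0.752, 0.66, -0.0, 0.0]
force: [-0.2, -0.4, -0.7]
finger_gap: 0.702
```

Call:
servo_tool(
  increments=[
    {"hand":0.3,"travel":[0,0,3],"yaw":0},
    {"hand":0.3,"travel":[0,0,3],"yaw":0},
    {"hand":0.3,"travel":[0,0,0.5],"yaw":0},
    {"hand":0.3,"travel":[2,0,0],"yaw":0},
    {"hand":0.3,"travel":[4,0,0],"yaw":0.2},
    {"hand":0.3,"travel":[6,0,0],"yaw":0.2},
    {"hand":0.3,"travel":[6,0,0],"yaw":0.2},
    {"hand":0.3,"travel":[6,0,0],"yaw":0.1},
    {"hand":0.3,"travel":[6,0,0],"yaw":0},
    {"hand":0.3,"travel":[3,0,0],"yaw":0},
    {"hand":0.3,"travel":[1,0,0],"yaw":0},
    {"hand":0.3,"travel":[0,0,0],"yaw":0},
    {"hand":0.3,"travel":[0,0,-6.5],"yaw":0},
    {"hand":0.3,"travel":[-8,0,0],"yaw":-0.3},
    {"hand":0.3,"travel":[-8,0,0],"yaw":-0.4},
  ],
)

```text
t: 17.1
tcp_pos: [0.5541, 0.0693, 0.067]
tool_rot: [0.752, 0.66, -0.0, -0.0]
force: [0.1, -0.5, 0.2]
finger_gap: 0.7
```

```bash
python3 look.py 8; python3 -c "
import cv2
a=cv2.imread('pics/s8.png')[190:260,265:355];cv2.imwrite('pics/s8y.png',cv2.resize(a,None,fx=8,fy=8,interpolation=cv2.INTER_CUBIC))"
```

```text
17.15 [0.5538 0.068  0.0668] ang 82.49 [ 7.519e-01  6.593e-01 -6.000e-04 -1.000e-04] [-0.46 -0.63 -0.44] 0.6982283408214417
```

View pics/s8y.png

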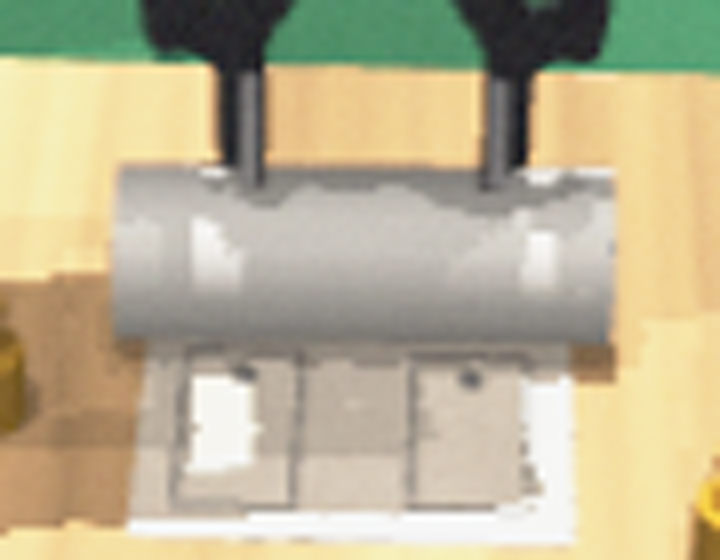

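```bash
python3 - <<'E'
from fh import *
go([(125,165),(180,166),(290,168),(380,169),(450,169),(605,172),(616,210),(613,280),(605,344),(500,343),(400,342),(300,341),(200,340),(120,337),(112,290),(115,220)],.075,o=(265,190))
E
```

```text
[0.5534 0.0754] 83.46 [ 0.19  0.22  0.29  0.26  0.14  0.26 -0.04  0.29  0.26  0.21  0.18  0.14
  0.1   0.35 -0.03  0.28]
```

Call:
servo_tool(
  increments=[
    {"hand":0.3,"travel":[0,0,3],"yaw":0},
    {"hand":0.3,"travel":[0,0,3],"yaw":0},
    {"hand":0.3,"travel":[0,0,0.5],"yaw":0},
    {"hand":0.3,"travel":[2,0,0],"yaw":0},
    {"hand":0.3,"travel":[4,0,0],"yaw":0.2},
    {"hand":0.3,"travel":[5,0,0],"yaw":0.2},
    {"hand":0.3,"travel":[5,0,0],"yaw":0.2},
    {"hand":0.3,"travel":[5,0,0],"yaw":0.1},
    {"hand":0.3,"travel":[4,0,0],"yaw":0},
    {"hand":0.3,"travel":[3,0,0],"yaw":0},
    {"hand":0.3,"travel":[1.5,0,0],"yaw":0},
    {"hand":0.3,"travel":[0,0,0],"yaw":0},
    {"hand":0.3,"travel":[0,0,0],"yaw":0},
    {"hand":0.3,"travel":[0,0,-2],"yaw":0},
    {"hand":0.3,"travel":[0,0,-2],"yaw":0},
    {"hand":0.3,"travel":[0,0,-4],"yaw":0},
    {"hand":0.3,"travel":[0,0,-4],"yaw":0},
    {"hand":0.3,"travel":[0,0,0],"yaw":0},
    {"hand":0.3,"travel":[0,0,0],"yaw":0},
  ],
)

```text
t: 19.05
tcp_pos: [0.5583, 0.0991, 0.0728]
tool_rot: [0.756, 0.655, 0.0, 0.0]
force: [-0.3, 0.9, -0.1]
finger_gap: 0.702
```

```bash
python3 look.py 9; python3 -c "
import cv2
a=cv2.imread('pics/s9.png')[185:255,265:355];cv2.imwrite('pics/s9y.png',cv2.resize(a,None,fx=8,fy=8,interpolation=cv2.INTER_CUBIC))"
```

```text
19.1 [0.5582 0.0991 0.0727] ang 81.79 [ 0.7559  0.6547 -0.     -0.    ] [ 0.35 -0.22 -0.74] 0.7013684131544962
```

View pics/s9y.png

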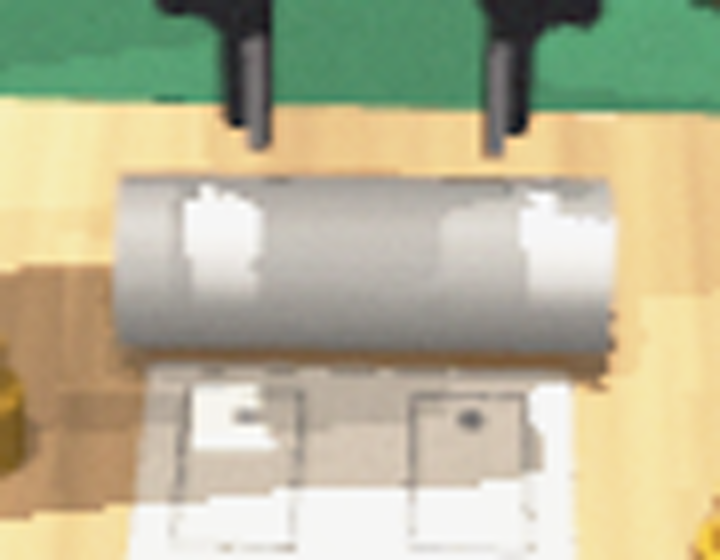

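```bash
python3 - <<'E'
from fh import *
go([(125,177),(180,178),(290,179),(380,180),(450,180),(605,182),(616,220),(613,290),(605,353),(500,352),(400,351),(300,350),(200,349),(125,346),(116,300),(118,230)],.09,o=(265,185))
E
```

```text
[0.5554 0.0902] 83.67 [ 0.27  0.31  0.28  0.27  0.17  0.2  -0.16  0.19  0.22  0.2   0.19  0.18
  0.17  0.44 -0.08  0.12]
```

Call:
servo_tool(
  increments=[
    {"hand":0.3,"travel":[0,0,-20],"yaw":0},
    {"hand":0.3,"travel":[0,0,-40],"yaw":0},
    {"hand":0.3,"travel":[0,0,-40],"yaw":0},
    {"hand":0.3,"travel":[0,0,-30],"yaw":0},
    {"hand":0.3,"travel":[-30,0,-20],"yaw":0},
    {"hand":0.3,"travel":[-45,0,0],"yaw":0},
    {"hand":0.3,"travel":[-45,0,0],"yaw":0},
    {"hand":0.3,"travel":[-45,0,0],"yaw":0},
    {"hand":0.3,"travel":[-45,0,0],"yaw":0},
    {"hand":0.3,"travel":[-45,0,0],"yaw":0},
    {"hand":0.3,"travel":[-45,0,0],"yaw":0},
    {"hand":0.3,"travel":[-45,0,0],"yaw":0},
    {"hand":0.3,"travel":[-45,0,0],"yaw":0},
    {"hand":0.3,"travel":[-45,0,0],"yaw":0},
    {"hand":0.3,"travel":[-20,0,0],"yaw":0},
    {"hand":0.3,"travel":[0,0,0],"yaw":0},
    {"hand":0.3,"travel":[0,0,0],"yaw":0},
  ],
)

```text
t: 20.8
tcp_pos: [0.4929, -0.3502, 0.2223]
tool_rot: [0.756, 0.654, 0.0, -0.001]
force: [0.3, -0.5, -1.2]
finger_gap: 0.703
```

```bash
python3 look.py 10 t; python3 -c "
import cv2
a=cv2.imread('pics/t10.png')[205:290,240:340];cv2.imwrite('pics/t10y.png',cv2.resize(a,None,fx=8,fy=8,interpolation=cv2.INTER_CUBIC)[:600])
a=cv2.imread('pics/s10.png')[185:255,265:355];cv2.imwrite('pics/s10y.png',cv2.resize(a,None,fx=8,fy=8,interpolation=cv2.INTER_CUBIC))"
```

```text
20.9 [ 0.4933 -0.3492  0.2225] ang 81.88 [ 7.554e-01  6.553e-01  2.000e-04 -1.000e-03] [-0.7  -0.46  0.07] 0.7009521498469241
```

View pics/t10y.png

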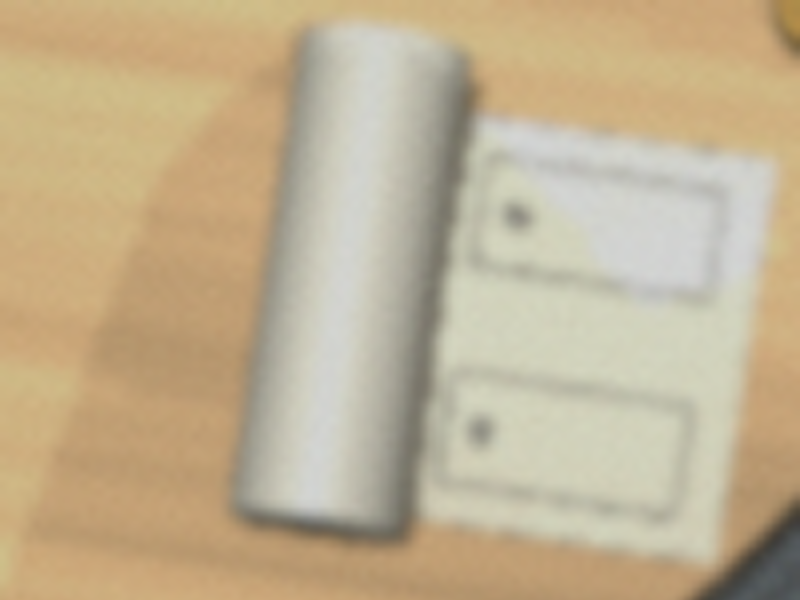

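View pics/s10y.png

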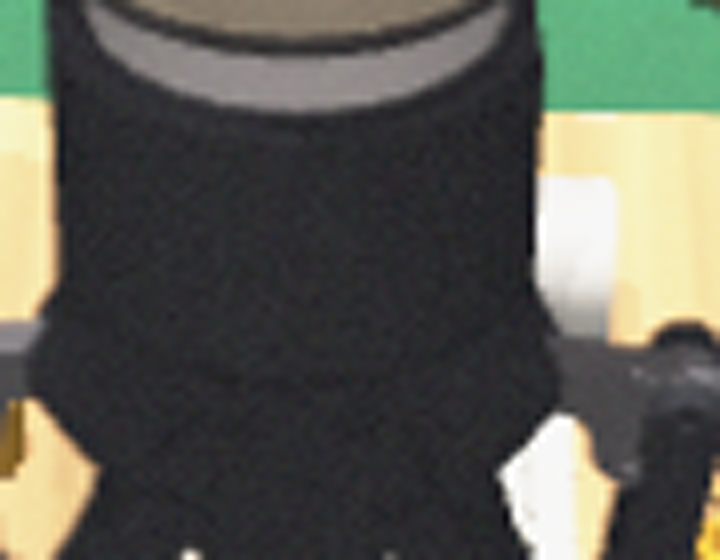

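View pics/t10.png

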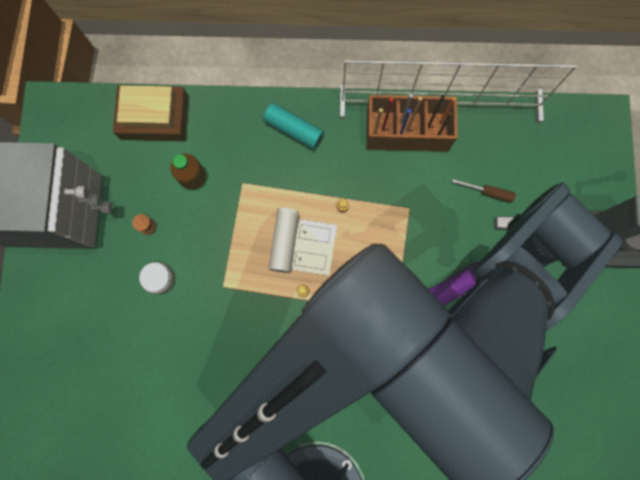

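```bash
python3 - <<'E'
from fh import *
T=[(305,27),(380,25),(465,48),(458,120),(448,200),(438,290),(425,390),(415,480),(408,535),(320,530),(240,517),(247,440),(258,350),(270,250),(282,160),(295,80)]
go(T,.088,"top",(240,205))
P=ray("top",[u8(p,(240,205)) for p in[(777,158),(717,562)]],.0185);print(P.round(4),P.mean(0)+np.array([.126*.113,.992*.113,0]))
E
python3 -c "
import cv2
a=cv2.imread('pics/top0.png')[205:290,240:340];cv2.imwrite('pics/t0y.png',cv2.resize(a,None,fx=8,fy=8,interpolation=cv2.INTER_CUBIC)[:600])"
```

```text
[0.5559 0.0882] 84.86 [ 0.19  0.17  0.06  0.42  0.43  0.28  0.35  0.2   0.07  0.36 -0.03  0.43
  0.33  0.19  0.21  0.52]
[[ 0.5996 -0.0325  0.0185]
 [ 0.4805 -0.0175  0.0185]] [0.55432145 0.08708909 0.0185    ]
```

View pics/t0y.png

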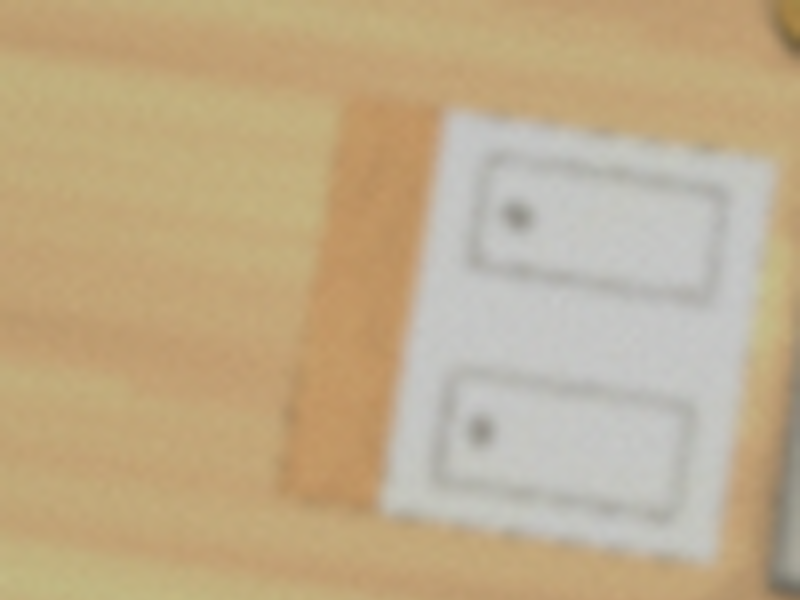

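```bash
python3 - <<'E'
from station import manip
print(manip.sign_off()); print(manip.sense()["t"])
E
```

```text
the job is handed in; nothing more can be done
None
the job is handed in; nothing more can be done
```

I rolled the aluminium roller across the sheet in nine short strokes, with two spread fingertips pressing on its top at about 17–22 N. It now lies along the middle of the cardboard strip. The arm was clear at z ≈ 0.22 m when I handed in at about t = 21 s.

**Position:** the last fits put the roller within about 1 mm of the strip's centre along the travel, and about 2 mm off it sideways.
- **Side camera:** roller at y = 0.0902 m, strip at 0.0902 m.
- **Top camera:** roller at y = 0.0882 m, strip at 0.0871–0.0878 m.

**Squareness:** the roller is slightly turned against the strip, and the two cameras disagree on how much. The side view gives about 1°. The top fit gives about 2°, though comparing edge slopes in the same picture gives about 1°. The roller already lay at roughly this angle at the start. I turned the tool slightly while rolling to straighten it, but saw no clear effect, and I left the rest uncorrected so as not to slide it.

**Rolling:** it moved about half the fingertip's travel (17.3 mm per 34 mm stroke), so I saw no sign of real sliding. An automatic edge fit on the side pictures failed because of shadows, so these positions come from hand-picked edge points.

**Other objects:** the weights and the other objects in view looked untouched in the last top picture. The arm hid the tape and part of the hammer there.

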